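Return the refilled spotting bottles to their rack in the same order

ROBOT

A 6-joint arm with a two-finger parallel gripper is mounted at the origin on the work surface. World frame = base frame: x ahead of the robot, y to its left, z up, the work surface at z = 0. Lengths are in m, angles in rad, forces in N, time in s.
With the tool pointing down it reaches from about 0.35 to 0.8 m from the base axis. Payload 7.3 kg.
Tool frame: the origin (TCP) lies between the finger pads; the fingertips stand 25 mm ahead of it and the grasp point (between the pads) lies 6 mm ahead of it (r.tip_extent is the distance from the TCP to the fingertips, in m); z points along the fingers, y is the line along which they close (so a half turn about z gives the same grasp; the last joint's range is limited). The gripper opens to 85 mm and grips with 20 to 120 N. Pads are 22 mm wide; open, the fingers measure 114 mm over their backs; the gripper's body (76 mm by 85 mm) begins 54 mm behind the grasp point. The pads swing forward as they close: fully open they stand 13 mm farther back than shut.
Start: joints at [1.138, 0.342, 1.524, -0, 1.275, -0.146], TCP at [0.148, 0.504, 0.256] pointing down, gripper open.
Joint ranges: [-2.53, 2.53], [-0.77, 2.02], [0.04, 2.7], [-1, 4.14], [0.28, 2.66], [-3.11, 3.11]. Speed limits (rad/s): [2.57, 2.57, 3.14, 3.14, 3.14, 3.14].

INTERFACE

Orientations are given as a unit quaternion [x, y, z, w].
In Python, from workcell import r, command_gripper, optics gives the robot as it stands. The module is installed in compiled form; this text tells all that it offers. Calls block until the motion is done:
- r.reach(position, orientation): joint-space move of the TCP to a pose.
- r.move_straight(position, orientation=None, speed=0.15, max_force=None): straight line of the TCP; orientation=None keeps the orientation; speed is the mean speed in m/s. With max_force (N) it stops when the force on the tool has changed by that much, and returns True; else False.
- r.movej(angles): joint-space move.
- command_gripper(opening, force=None): finger opening in m; force is the grip in N (None keeps the last); returns when the fingers have stopped.
- r.hold(seconds).
- r.solve_ik(position, orientation): joint angles nearest the present ones, or None.
- r.read_state(): the state.
- optics.get_image(name): name is "side" or "top" or "wrist"; returns (picture, depth): 480x640x3 uint8, red, green, blue; 480x640 float32, m along the optical axis (not along the pixel's ray), 0 where there is no reading.
- optics.camera_model(name): a dict with "K" (3x3 intrinsics, pixels), "k1" (the pictures are not rectified: a ray, as slopes to the right and down, at radius r is drawn at 1 + k1 r^2 times it, then the intrinsics apply), "R" (3x3) and "t" (3): a world point X has camera coordinates R X + t; the wrist camera has in their place "tool_from_camera" (4x4, takes a point from camera to tool coordinates, whose origin is the TCP and whose axes are the flange's). Camera axes: x right, y down, z forward; pixel columns grow to the right and rows downward; lengths in m; the calibration is good to about 2 mm. A picture is of the moment at which its call begins: read the wrist's pose just before it. camera_model takes no time and is no camera call.
A pose or a line that the arm cannot do raises r.PlanningError and nothing moves.
- r.finish_job(): hands the job in; it is judged then, once.
The state is a dict: "time_s": time; "joint_positions": joint angles; "dq": joint speeds; "tau": joint torques, N m; "eef_pos": TCP position; "eef_rot": TCP orientation; "contact_force": force on the tool from outside, world axes, zero at the start; "torque": the same for the moment, N m; "grip_width": finger opening in m; "grip_force": force on a finger pad.
Only numpy, scipy, OpenCV 4.12 (cv2) and the standard library are available. Lean on these libraries where they do the work, as an engineer would, in place of code of your own. Each camera call takes 0.05 s, during which the arm holds its last target. There are 200 camera calls.

TASK

The four stain-remover bottles have been refilled and stand in the drip trays; put them back into the empty wire rack, one to a bay, in the same left-to-right order: as seen from the robot, the leftmost bottle in the trays goes into the leftmost bay, and so on to the rightmost. Set each bottle down upright in the middle of its bay without dropping it, knock none over, and leave the soap pump, the brush and the clear cup where they are.

Things in the scene. Friction and masses are not known exactly. Their poses are not given: they have to be found in the camera images.
- slim_bottle (a point): White plastic tall thin round bottle, 50 mm diameter, 150 mm high with its cap; cap 36 mm in diameter; about 260 g, loose, upright in a drip tray at the start. The pale grey ribbed cap on top, a round cylinder 40 mm high, is the part to grip, from above. This point is the bottle's centre: 75 mm above its underside, 75 mm below its top, 55 mm below the middle of the cap. z points up.
- stout_bottle (a point): White plastic short wide round bottle, 62 mm diameter, 116 mm high with its cap; cap 44 mm in diameter; about 300 g, loose, upright in a drip tray at the start. The pale grey ribbed cap on top, a round cylinder 40 mm high, is the part to grip, from above. This point is the bottle's centre: 58 mm above its underside, 58 mm below its top, 38 mm below the middle of the cap. z points up.
- square_bottle (a point): White plastic square bottle, 50 x 50 mm with rounded edges, 140 mm high with its cap; cap 40 mm in diameter; about 320 g, loose, upright in a drip tray at the start. The pale grey ribbed cap on top, a round cylinder 40 mm high, is the part to grip, from above. This point is the bottle's centre: 70 mm above its underside, 70 mm below its top, 50 mm below the middle of the cap. z points up.
- flask_bottle (a point): White plastic flat oblong bottle, 40 mm (its x) by 60 mm (its y), 108 mm high with its cap; cap 36 mm in diameter; about 220 g, loose, upright in a drip tray at the start. The pale grey ribbed cap on top, a round cylinder 40 mm high, is the part to grip, from above. This point is the bottle's centre: 54 mm above its underside, 54 mm below its top, 34 mm below the middle of the cap. z points up.
- tray_slim: Grey square drip tray, 84 x 84 mm, rim 14 mm high, wall and floor 2 mm thick; the one in which the slim bottle stands at the start. The four trays look alike, stand side by side in the drip rack and are fixed there. Origin at the centre of its underside; its inner floor is 2 mm above that. Axes parallel to the drip rack's.
- tray_stout: Grey square drip tray, 84 x 84 mm, rim 14 mm high, wall and floor 2 mm thick; the one in which the stout bottle stands at the start. The four trays look alike, stand side by side in the drip rack and are fixed there. Origin at the centre of its underside; its inner floor is 2 mm above that. Axes parallel to the drip rack's.
- tray_square: Grey square drip tray, 84 x 84 mm, rim 14 mm high, wall and floor 2 mm thick; the one in which the square bottle stands at the start. The four trays look alike, stand side by side in the drip rack and are fixed there. Origin at the centre of its underside; its inner floor is 2 mm above that. Axes parallel to the drip rack's.
- tray_flask: Grey square drip tray, 84 x 84 mm, rim 14 mm high, wall and floor 2 mm thick; the one in which the flask bottle stands at the start. The four trays look alike, stand side by side in the drip rack and are fixed there. Origin at the centre of its underside; its inner floor is 2 mm above that. Axes parallel to the drip rack's.
- drip_rack: Fixed steel rack holding the four drip trays: shelf 96 (x) by 372 mm (y), its top 12 mm above the table, wire rail around it, top 39 mm above the table. Origin: centre of its footprint, on the table; x points away from the robot, y along the row to the robot's left (within 0.12 rad). Tray centres at x = 0, y = +135, +45, -45, -135 mm. Either rack may be the nearer.
- wire_rack: Fixed steel wire bottle rack, 98 (x) by 372 mm (y), empty at the start: four equal bays, each 86 mm square inside; dark floor 10 mm, top of the wire rails and dividers 48 mm above the table. Origin: centre of its footprint, on the table; x points away from the robot, y along the row to the robot's left (within 0.12 rad). Bay centres at x = 0, y = +135, +45, -45, -135 mm.
- soap_pump: Bystander: white hand-soap pump bottle, 62 mm diameter, 169 mm high, standing right of the racks. Origin at the centre of its underside. Leave it.
- brush: Bystander: wooden scrubbing brush, 150 x 50 mm, 40 mm high, lying bristles down left of the racks. Origin at the centre of its underside. Leave it.
- scoop_cup: Bystander: clear plastic measuring cup, 72 mm wide, 60 mm high, right of the racks. Origin at the centre of its underside. Leave it.

How it is judged:
At the end, for the whole second after the job is handed in: Each bottle stands in the wire-rack bay with the same place in the row as its own drip tray: centre within 15 mm of the bay's centre along and across the rack, on the rack's floor (height within 8 mm), upright within 0.1 rad, released and at rest (((y of tray_slim in the frame of drip_rack between 0.115 and 0.155 m and y of slim_bottle in the frame of wire_rack between 0.12 and 0.15 m) or (y of tray_slim in the frame of drip_rack between 0.025 and 0.065 m and y of slim_bottle in the frame of wire_rack between 0.03 and 0.06 m) or (y of tray_slim in the frame of drip_rack between -0.065 and -0.025 m and y of slim_bottle in the frame of wire_rack between -0.06 and -0.03 m) or (y of tray_slim in the frame of drip_rack between -0.155 and -0.115 m and y of slim_bottle in the frame of wire_rack between -0.15 and -0.12 m)) and x of slim_bottle in the frame of wire_rack between -0.015 and 0.015 m and z of slim_bottle in the frame of wire_rack between 0.077 and 0.093 m and angle between each of slim_bottle, stout_bottle, square_bottle, flask_bottle's own z axis and vertical below 0.1 rad and linear speed of each of bottle_slim, bottle_stout, bottle_square, bottle_flask below 0.03 m/s and ((y of tray_stout in the frame of drip_rack between 0.115 and 0.155 m and y of stout_bottle in the frame of wire_rack between 0.12 and 0.15 m) or (y of tray_stout in the frame of drip_rack between 0.025 and 0.065 m and y of stout_bottle in the frame of wire_rack between 0.03 and 0.06 m) or (y of tray_stout in the frame of drip_rack between -0.065 and -0.025 m and y of stout_bottle in the frame of wire_rack between -0.06 and -0.03 m) or (y of tray_stout in the frame of drip_rack between -0.155 and -0.115 m and y of stout_bottle in the frame of wire_rack between -0.15 and -0.12 m)) and x of stout_bottle in the frame of wire_rack between -0.015 and 0.015 m and z of stout_bottle in the frame of wire_rack between 0.06 and 0.076 m and ((y of tray_square in the frame of drip_rack between 0.115 and 0.155 m and y of square_bottle in the frame of wire_rack between 0.12 and 0.15 m) or (y of tray_square in the frame of drip_rack between 0.025 and 0.065 m and y of square_bottle in the frame of wire_rack between 0.03 and 0.06 m) or (y of tray_square in the frame of drip_rack between -0.065 and -0.025 m and y of square_bottle in the frame of wire_rack between -0.06 and -0.03 m) or (y of tray_square in the frame of drip_rack between -0.155 and -0.115 m and y of square_bottle in the frame of wire_rack between -0.15 and -0.12 m)) and x of square_bottle in the frame of wire_rack between -0.015 and 0.015 m and z of square_bottle in the frame of wire_rack between 0.072 and 0.088 m and ((y of tray_flask in the frame of drip_rack between 0.115 and 0.155 m and y of flask_bottle in the frame of wire_rack between 0.12 and 0.15 m) or (y of tray_flask in the frame of drip_rack between 0.025 and 0.065 m and y of flask_bottle in the frame of wire_rack between 0.03 and 0.06 m) or (y of tray_flask in the frame of drip_rack between -0.065 and -0.025 m and y of flask_bottle in the frame of wire_rack between -0.06 and -0.03 m) or (y of tray_flask in the frame of drip_rack between -0.155 and -0.115 m and y of flask_bottle in the frame of wire_rack between -0.15 and -0.12 m)) and x of flask_bottle in the frame of wire_rack between -0.015 and 0.015 m and z of flask_bottle in the frame of wire_rack between 0.056 and 0.072 m); the robot touches nothing.
It fails at once if a bottle is knocked or tipped over (angle between any of slim_bottle, stout_bottle, square_bottle, flask_bottle's own z axis and vertical above 0.7 rad).
It fails at once if a bottle is dropped (falls free from more than about 30 mm) ((linear speed of bottle_slim above 0.75 m/s and contact force between bottle_slim and anything else below 0.05 N) or (linear speed of bottle_stout above 0.75 m/s and contact force between bottle_stout and anything else below 0.05 N) or (linear speed of bottle_square above 0.75 m/s and contact force between bottle_square and anything else below 0.05 N) or (linear speed of bottle_flask above 0.75 m/s and contact force between bottle_flask and anything else below 0.05 N)).
It fails at once if the soap pump, the brush or the clear cup is pushed away by more than 40 mm or tipped over (distance of any of soap_pump, brush, scoop_cup from where it was at the start of the episode above 0.04 m or angle between any of soap_pump, brush, scoop_cup's own z axis and vertical above 0.7 rad).
It also fails if it takes over 109 s, if anything falls off the work surface, if the arm or the gripper's body presses on something with over 40 N, if the wrist force passes 120 N, or if a joint passes its speed limit or range.

## Working session

There is one attempt and no reset: what is moved stays moved. The work goes in short steps, each a Python script; the robot and the scene stay as the last script left them, time stands still between calls to the robot, and variables do not carry over. Pictures are saved under pics/ and viewed, at most 14 in all, crops included, and the job is handed in when it is done.

```bash
mkdir -p pics; python3 - <<'E'
from workcell import r, optics
import cv2, numpy as np
for n in("top","side"):
    im,d=optics.get_image(n); cv2.imwrite(f"pics/{n}0.png",im[:,:,::-1]); np.savez(f"{n}0.npz",im=im,d=d)
    m=optics.camera_model(n); print(n,m["K"].tolist(),m["k1"],(-m["R"].T@m["t"]).round(3),m["R"].round(3).tolist(),(d>0).mean())
print(optics.camera_model("wrist")); s=r.read_state();print(s["eef_rot"],s["eef_pos"],s["time_s"],r.tip_extent)
E
```

```text
top [[575.2596666916905, 0.0, 320.7603037262159], [0.0, 575.2596666916905, 234.4030830660974], [0.0, 0.0, 1.0]] 0.004149618151302823 [0.389 0.008 1.728] [[0.013, -1.0, 0.018], [-0.998, -0.014, -0.066], [0.066, -0.017, -0.998]] 0.9959212239583334
side [[477.828202312632, 0.0, 313.9008757406457], [0.0, 477.828202312632, 238.56016851877754], [0.0, 0.0, 1.0]] -0.030347459059804953 [ 0.44  -0.88   0.694] [[0.995, -0.097, -0.018], [-0.071, -0.572, -0.817], [0.069, 0.814, -0.576]] 0.9960709635416667
{'K': array([[385.32984371,   0.        , 317.32026504],
       [  0.        , 385.32984371, 236.08189918],
       [  0.        ,   0.        ,   1.        ]]), 'k1': -0.016288137447833865, 'tool_from_camera': array([[-7.42796055e-04, -9.53897043e-01, -3.00133104e-01,
         7.54901552e-02],
       [ 9.99999631e-01, -8.38057875e-04,  1.88666786e-04,
        -7.44740586e-04],
       [-4.31497600e-04, -3.00132853e-01,  9.53897313e-01,
        -1.17152440e-01],
       [ 0.00000000e+00,  0.00000000e+00,  0.00000000e+00,
         1.00000000e+00]])}
[ 1.42899936e-01  9.89736896e-01 -6.70624458e-04 -1.85611734e-04] [0.14835931 0.50326336 0.25570263] 0.1 0.025
```

View pics/top0.png

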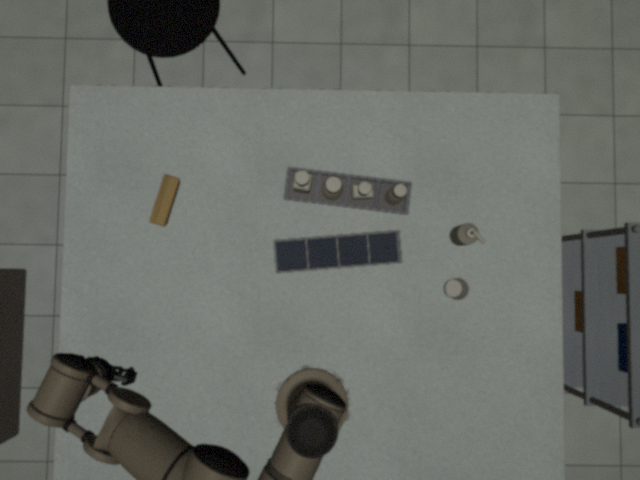

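View pics/side0.png

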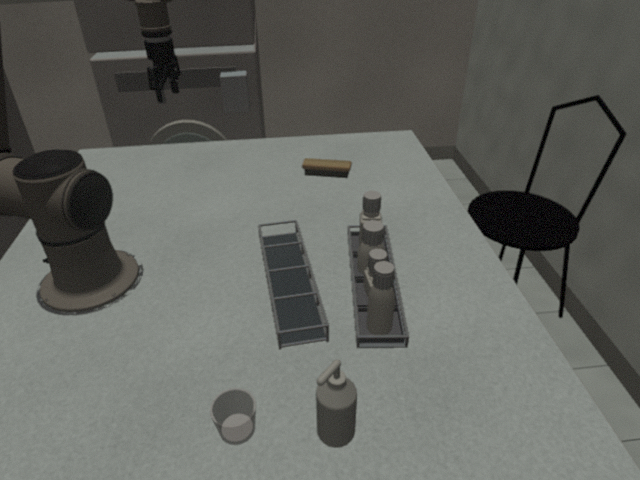

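The wire rack is nearer the robot (px 275–400, 232–272). The drip rack is behind it, with caps at about (302,178), (333,186), (364,188) and (399,190). The cup and pump are to the right and the brush to the left. Next I measure cap tops and the rack floor.

```bash
cat > h.py <<'E'
import numpy as np, cv2
from workcell import optics
def rays(m,uv):
    k=m["k1"]; dist=np.array([k,0,0,0,0.])
    return cv2.undistortPoints(np.asarray(uv,float).reshape(-1,1,2),m["K"],dist).reshape(-1,2)
def pose(n,T=None):
    """camera->world R,t ; T = world_from_tool for wrist"""
    m=optics.camera_model(n)
    if n=="wrist": W=T@m["tool_from_camera"]; return m,W[:3,:3],W[:3,3]
    return m,m["R"].T,-m["R"].T@m["t"]
def cloud(n,d,T=None):
    m,R,t=pose(n,T); v,u=np.indices(d.shape)
    p=rays(m,np.stack([u,v],-1)); c=np.c_[p,np.ones(len(p))]*d.reshape(-1,1)
    P=c@R.T+t; P[d.ravel()==0]=np.nan
    return P.reshape(*d.shape,3)
def onplane(n,uv,z,T=None):
    m,R,t=pose(n,T); p=rays(m,uv); g=np.c_[p,np.ones(len(p))]@R.T
    return t+g*((z-t[2])/g[:,2])[:,None]
E
python3 - <<'E'
import numpy as np,cv2
from h import *
f=np.load("top0.npz"); im,d=f["im"],f["d"]; P=cloud("top",d)
print("table z",np.nanmedian(P[300:340,100:250,2]))
ims=im.astype(int)
# dark bluish rack floor
roi=np.zeros(d.shape,bool); roi[220:285,265:412]=1
m=(roi&(ims[:,:,2]-ims[:,:,0]>10)&(ims.sum(2)<220)).astype(np.uint8)
m=cv2.morphologyEx(m,cv2.MORPH_CLOSE,np.ones((5,5)))
c=max(cv2.findContours(m,0,2)[0],key=cv2.contourArea)
box=cv2.boxPoints(cv2.minAreaRect(c)); W=onplane("top",box,0.010)
print("floor box px",box.round(1).tolist(),"\n",W.round(4),"centre",W.mean(0).round(4),"sides",np.linalg.norm(W[0]-W[1]),np.linalg.norm(W[1]-W[2]))
roi=np.zeros(d.shape,bool); roi[160:220,280:415]=1
z=np.where(roi,P[:,:,2],0)
for lo in(0.095,):
    n,l,s,ce=cv2.connectedComponentsWithStats((z>lo).astype(np.uint8))
    for i in range(1,n):
        if s[i,4]<20: continue
        q=P[l==i]; top=np.percentile(q[:,2],80); t=(l==i)&(z>top-.012)
        uv=np.argwhere(t)[:,::-1]; X=onplane("top",[uv.mean(0)],top)[0]
        print(s[i,:5],"top",top.round(4),"n",t.sum(),"diam",2*np.sqrt(t.sum()/np.pi)*(1.73-top)/575,"px",uv.mean(0).round(1),X.round(4))
# drip rack outline, by rails/shelf height
m=((z>0.008)&roi).astype(np.uint8)
c=max(cv2.findContours(m,0,2)[0],key=cv2.contourArea); b=cv2.boxPoints(cv2.minAreaRect(c)); print(onplane("top",b,0.03).round(3))
for a in((232,120),(245,320)): print(a,P[a][2])
E
```

```text
table z -0.0010112668675069658
floor box px [[276.3999938964844, 243.1999969482422], [394.3999938964844, 233.39999389648438], [396.70001220703125, 259.8999938964844], [278.6000061035156, 269.70001220703125]] 
 [[ 0.4751  0.1106  0.01  ]
 [ 0.5095 -0.2425  0.01  ]
 [ 0.4302 -0.2495  0.01  ]
 [ 0.3963  0.1026  0.01  ]] centre [ 0.4528 -0.0697  0.01  ] sides 0.3547190285545412 0.07960842260932398
[293 171  19  20 262] top 0.1546 n 169 diam 0.04018985684897122 px [301.4 177.4] [0.6503 0.0365 0.1546]
[325 177  16  17 214] top 0.1329 n 190 diam 0.04320205552283122 px [332.8 184.2] [ 0.6362 -0.0512  0.1329]
[357 182  14  14 147] top 0.1248 n 134 diam 0.036463384531604144 px [363.9 187.8] [ 0.6286 -0.1391  0.1248]
[388 184  19  19 256] top 0.1646 n 142 diam 0.03660701279104716 px [399.3 190.3] [ 0.6174 -0.2328  0.1646]
[[ 0.599  0.094  0.03 ]
 [ 0.705  0.084  0.03 ]
 [ 0.67  -0.29   0.03 ]
 [ 0.565 -0.279  0.03 ]]
(232, 120) 0.0020003993210184756
(245, 320) 0.008551988200762084
```

Left to right the bottles are square (top 0.154), stout (0.133), flask (0.125) and slim (0.165). Heights and cap diameters match the given sizes. Next is one closer wrist look covering both racks.

```bash
cat >> h.py <<'E'
from scipy.spatial.transform import Rotation as Ro
from workcell import r, command_gripper
def down(yaw): return (Ro.from_euler("z",yaw)*Ro.from_euler("y",np.pi)).as_quat()
def tool():
    s=r.read_state(); T=np.eye(4); T[:3,:3]=Ro.from_quat(s["eef_rot"]).as_matrix(); T[:3,3]=s["eef_pos"]; return T
E
python3 - <<'E'
from h import *
r.reach([0.44,-0.08,0.40],down(0))
T=tool(); im,d=optics.get_image("wrist"); cv2.imwrite("pics/w1.png",im[:,:,::-1]); np.savez("w1.npz",im=im,d=d,T=T)
P=cloud("wrist",d,T)
z=np.nan_to_num(P[:,:,2]); ok=(P[:,:,0]>.55)&(P[:,:,0]<.72)&(abs(P[:,:,1]+.1)<.2)
n,l,s,ce=cv2.connectedComponentsWithStats(((z>.1)&ok).astype(np.uint8))
for i in range(1,n):
    if s[i,4]<60: continue
    top=np.percentile(z[l==i],95); t=(l==i)&(z>top-.004); q=P[t]
    (u,v),rad=cv2.minEnclosingCircle(q[:,:2].astype(np.float32)); print("cap",ce[i].round(),round(top,4),t.sum(),"mean",q.mean(0).round(4),"circ",round(u,4),round(v,4),round(2*rad,4))
ims=im.astype(int); print(time:=r.read_state()["time_s"], r.read_state()["joint_positions"].round(2))
for x in range(100,560,60): print(x,ims[300,x],P[300,x].round(3))
E
```

```text
cap [208. 331.] 0.1084 28 mean [ 0.6166 -0.2144  0.1066] circ 0.6172 -0.2152 0.0185
cap [267. 344.] 0.1226 625 mean [ 0.6284 -0.1407  0.1214] circ 0.6294 -0.1403 0.037
cap [341. 352.] 0.1307 946 mean [ 0.6359 -0.0522  0.1295] circ 0.6371 -0.0527 0.0447
cap [414. 367.] 0.1546 822 mean [0.6502 0.0349 0.1536] circ 0.6513 0.0352 0.0408
2.525 [-0.35  0.12  1.43  0.    1.6  -1.92]
100 [179 181 173] [ 0.627 -0.405 -0.   ]
160 [181 184 176] [ 0.627 -0.314  0.   ]
220 [104  99  91] [ 0.606 -0.213  0.041]
280 [94 89 80] [ 0.611 -0.132  0.031]
340 [100  95  84] [ 0.607 -0.049  0.038]
400 [106 101  99] [0.62  0.039 0.014]
460 [189 193 183] [ 0.627  0.132 -0.   ]
520 [188 192 183] [ 0.628  0.223 -0.002]
```

View pics/w1.png

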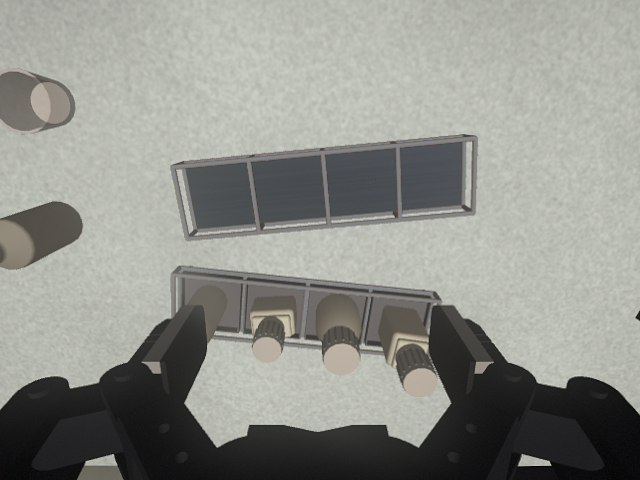

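The view is upside-down, with the robot at the top. The wire rack's top rails span px (175–475, 135–240). The caps are at (267,344), (341,352) and (414,367), and the slim one is hidden behind a finger. Three caps agree with the top view within 2 mm; for slim I use the top view. Now I fit the rack from its rail-top points.

```bash
python3 - <<'E'
from h import *
f=np.load("w1.npz"); P=cloud("wrist",f["d"],f["T"]).reshape(-1,3)
for n,(x0,x1) in dict(wire=(.37,.535),drip=(.555,.72)).items():
    lo,hi=((.040,.056) if n=="wire" else (.033,.045))
    k=(P[:,2]>lo)&(P[:,2]<hi)&(P[:,0]>x0)&(P[:,0]<x1)&(abs(P[:,1]+.08)<.24)
    q=P[k]; rect=cv2.minAreaRect(q[:,:2].astype(np.float32)); print(n,k.sum(),np.array(rect[0]).round(4),np.array(rect[1]).round(4),rect[2],np.median(q[:,2]))
Q=np.array([[175,165],[475,136],[475,213],[188,239]],float)
W=onplane("wrist",Q,.048,f["T"]); print(W.round(4),W.mean(0))
# grip yaw reachability
from numpy import pi
for X in ([.65,.036,.25],[.617,-.233,.25],[.44,.065,.25],[.466,-.204,.25]):
    for y in(pi/2,-pi/2):
        s=r.solve_ik(X,down(y)); print(X,round(y,2),None if s is None else s.round(2))
E
```

```text
wire 4640 [ 0.4533 -0.0706] [0.0987 0.3724] 5.3959832191467285 0.04715299585656582
drip 2544 [ 0.6346 -0.0981] [0.3731 0.0979] 83.74314880371094 0.038125865510541396
[[ 0.4218 -0.2524  0.048 ]
 [ 0.3876  0.1064  0.048 ]
 [ 0.4815  0.1177  0.048 ]
 [ 0.5158 -0.246   0.048 ]] [ 0.45165734 -0.06858501  0.048     ]
[0.65, 0.036, 0.25] 1.57 [-0.06  0.58  1.15  0.    1.41  3.08]
[0.65, 0.036, 0.25] -1.57 [-0.06  0.58  1.15 -0.    1.41 -0.06]
[0.617, -0.233, 0.25] 1.57 [-0.48  0.6   1.12  0.    1.42  2.66]
[0.617, -0.233, 0.25] -1.57 [-0.48  0.6   1.12 -0.    1.42 -0.48]
[0.44, 0.065, 0.25] 1.57 None
[0.44, 0.065, 0.25] -1.57 [-0.03  0.2   1.74 -0.    1.2  -0.03]
[0.466, -0.204, 0.25] 1.57 [-0.56  0.32  1.58  0.    1.25  2.58]
[0.466, -0.204, 0.25] -1.57 [-0.56  0.32  1.58 -0.    1.25 -0.56]
```

The rack fits 98.7×372.4 mm against 98×372 given. Its centre is (0.4533,−0.0706) at yaw +0.094, and the drip rack is at yaw −0.109. I start with the square bottle.

```bash
cat > task.py <<'E'
from h import *
C=np.array([.4533,-.0706]); YW,YD=.094,-.109
B=dict(square=((.6508,.0351),.140,.135,.040),stout=((.6366,-.0524),.116,.045,.044),
       flask=((.6288,-.1404),.108,-.045,.036),slim=((.6174,-.2328),.150,-.135,.036))
UP=.085
def go(name):
    xy,h,by,cap=B[name]; qd,qw=down(YD-np.pi/2),down(YW-np.pi/2)
    zc=.014+h-.016+.006                       # TCP, pads 4 mm above mid cap
    command_gripper(.075,40)
    r.reach([*xy,max(zc+.07,.25)],qd)
    hit=r.move_straight([*xy,zc],speed=.12,max_force=12)
    z0=r.read_state()["eef_pos"][2]
    command_gripper(0.0,45); s=r.read_state(); print(name,"hit",hit,"z",round(z0-zc,4),"width",s["grip_width"].round(4) if hasattr(s["grip_width"],'round') else s["grip_width"],"F",s["grip_force"])
    if abs(s["grip_width"]-cap)>.006: print("BAD GRIP"); return False
    bay=C+by*np.array([-np.sin(YW),np.cos(YW)])
    r.move_straight([*xy,z0+UP],speed=.12); print("lifted width",r.read_state()["grip_width"],"Fz",r.read_state()["contact_force"].round(1))
    r.move_straight([*bay,z0+UP],qw,speed=.12)
    r.move_straight([*bay,z0+.006],speed=.12)
    hit=r.move_straight([*bay,z0-.008],speed=.02,max_force=6)
    s=r.read_state(); print("placed hit",hit,"dz",(s["eef_pos"][2]-z0).round(4),"xy err",(s["eef_pos"][:2]-bay).round(4))
    command_gripper(.075); p=r.read_state()["eef_pos"]
    r.move_straight([p[0],p[1],max(z0+.07,.25)],speed=.15); print("t",r.read_state()["time_s"])
    return True
E
python3 - <<'E'
from task import *
go("square")
im,d=optics.get_image("side"); cv2.imwrite("pics/s1.png",im[:,:,::-1])
E
```

```text
square hit False z 0.001 width 0.039202673968608236 F 45.73044419288635
lifted width 0.039163776375617715 Fz [-0.7 -0.4 -4.2]
placed hit True dz -0.0042 xy err [ 0.0001 -0.    ]
t 11.4167
```

View pics/s1.png

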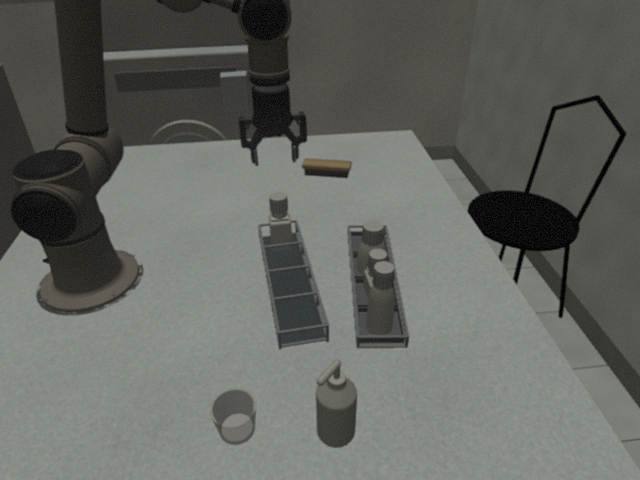

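The square bottle stands upright in the leftmost bay (px 280,220), with contact at the expected −4 mm. Now the rest.

```bash
python3 - <<'E'
from task import *
if all(go(n) for n in("stout","flask","slim")):
    r.reach([.44,-.08,.40],down(0))
    T=tool(); im,d=optics.get_image("wrist"); cv2.imwrite("pics/w2.png",im[:,:,::-1])
    P=cloud("wrist",d,T); z=np.nan_to_num(P[:,:,2]); ok=(abs(P[:,:,0]-.45)<.07)&(abs(P[:,:,1]+.07)<.2)
    n,l,s,ce=cv2.connectedComponentsWithStats(((z>.09)&ok).astype(np.uint8))
    for i in range(1,n):
        if s[i,4]<60: continue
        top=np.percentile(z[l==i],95); q=P[(l==i)&(z>top-.004)]
        c=np.array(cv2.minEnclosingCircle(q[:,:2].astype(np.float32))[0])-C
        print("top",round(top,4),"rack x,y",np.round([c@[np.cos(YW),np.sin(YW)],c@[-np.sin(YW),np.cos(YW)]],4))
E
```

```text
stout hit False z 0.0009 width 0.043096440211029687 F 46.30560100078583
lifted width 0.04271873900983252 Fz [ 1.1  0.3 -4.4]
placed hit True dz -0.0042 xy err [ 0. -0.]
t 19.6167
flask hit False z 0.0009 width 0.034707547267469996 F 45.11015832424164
lifted width 0.03476693407804464 Fz [-0.2  1.  -2.4]
placed hit True dz -0.0044 xy err [0. 0.]
t 27.8167
slim hit False z 0.0011 width 0.035158575230157765 F 45.22002339363098
lifted width 0.03462820618615801 Fz [ 0.1  0.  -3.2]
placed hit True dz -0.0044 xy err [0.0001 0.    ]
t 35.175
top 0.1507 rack x,y [0.0008 0.135 ]
top 0.1269 rack x,y [0.0011 0.0453]
top 0.1189 rack x,y [ 0.0012 -0.0454]
top 0.1606 rack x,y [ 0.0012 -0.1367]
top 0.4629 rack x,y [-0.0245 -0.0077]
```

View pics/w2.png

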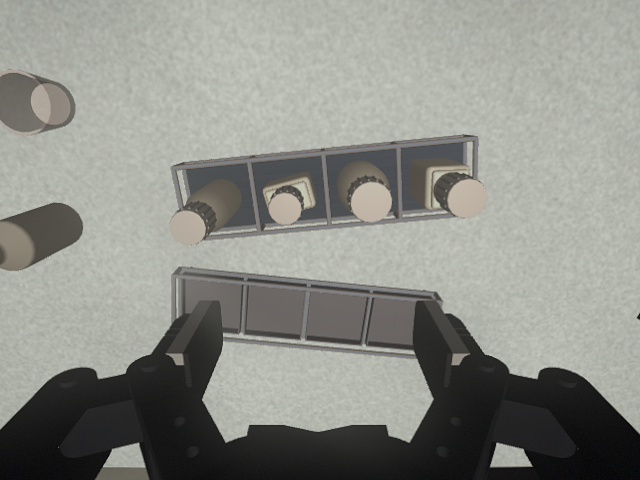

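All four bottles stand upright in order, with caps at px (188,227), (286,205), (371,201) and (466,194). Each is within 2 mm of its bay centre, and heights are right. I'm handing in.

```bash
python3 -c "
from workcell import r
print(r.finish_job())"
```

```text
the job is handed in; nothing more can be done
None
```

The job is handed in: all four bottles stand upright in the wire rack in the original left-to-right order (square, stout, flask, slim), each measured within about 2 mm of its bay centre, in about 35 s of the 109 s allowed; the hand-in call returned no verdict.

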